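# Close the flask jaw with the sprung dial and keep it closed

## Robot

A 6-joint arm with a two-finger parallel gripper is mounted at the origin on the work surface. World frame = base frame: x ahead of the robot, y to its left, z up, the work surface at z = 0. Lengths are in mm, angles in rad, forces in N, time in s.
With the tool pointing down it reaches from about 325 to 925 mm from the base axis. Payload 3.1 kg.
Tool frame: the origin (TCP) lies on the centre line of the jaws, within the pads' length; the fingertips stand 11 mm ahead of it and the grasp point (between the pads) lies 8 mm behind it; z points along the fingers, y is the direction in which the jaws open and shut (so a half turn about z gives the same grasp; the last joint's range is limited). The gripper opens to 85 mm and grips with 20 to 120 N. Pads are 22 mm wide; open, the fingers measure 114 mm over their backs; the gripper's body (76 mm by 85 mm) begins 54 mm behind the grasp point. The pads swing forward as they close: fully open they stand 13 mm farther back than shut.
Start: joints at [-1.288, 0.217, 1.613, -0, 1.311, -0.112], TCP at [240.411, -576.924, 242.3] pointing down, gripper open.
Joint ranges: [-2.75, 2.75], [-0.78, 2.1], [0.31, 2.55], [-1.13, 4.27], [0.13, 2.63], [-2.58, 2.58]. Speed limits (rad/s): [2.79, 2.79, 3.14, 3.14, 3.14, 3.14].

## Interface

Orientations are given as a unit quaternion [w, x, y, z].
In Python, from rig import observe, get_image, close_job gives the robot as it stands.
- The arm moves only by the tool send_rows, never from a script. Its argument "commands" is a list that holds one entry, the list of rows, each a list of 7 numbers: the shift along the tool's x, y, z in m, then the turn, a rotation vector about the tool's x, y, z in degrees, then the opening, from 0 (shut) to 1 (fully open). In form: [[[dx, dy, dz, rx, ry, rz, claw], ...]]. A call has 1 to 10 rows; each row shifts and turns the commanded pose from where the row before left it, along the tool's axes as they then stand; what a row does not reach is not made up. A row lasts 1/10 s, in which the tool goes at most 50 mm and 8.59 degrees, less where a joint would pass 70% of its speed; a pose out of reach is approached as far as the arm can. A call with a gripper value outside its range is refused whole. The fingers move at their own pace and stop on an object; "newtons" is the grip in N (left out, the last holds). Time passes only in rows, so rows that do not move let the fingers close. It gives the time, the measured TCP pose, the force and the opening at its end, in the units of the state.
- observe(): the state, without advancing time (a new reading comes with each control period).
- get_image(name): name is "side" or "top" or "wrist"; returns a dict with "frame" (420x560x3 uint8, blue, green, red), "K" (3x3 intrinsics, pixels), "k1" (the pictures are not rectified: a ray, as slopes to the right and down, at radius r is drawn at 1 + k1 r^2 times it, then the intrinsics apply), "cam_to_world" (4x4, takes a point from camera to world coordinates); the wrist camera has in their place "mount" (4x4, takes a point from camera to tool coordinates, whose origin is the TCP and whose axes are the flange's). Camera axes: x right, y down, z forward; pixel columns grow to the right and rows downward; lengths in mm; the calibration is good to about 2 mm. A picture is of the moment at which its call begins: read the wrist's pose just before it. There is no depth.
- close_job(): hands the job in, once; it reports no verdict.
The state is a dict: "time": time; "qpos": joint angles; "joint_velocities": joint speeds; "tau": joint torques, N m; "tcp_pos": TCP position; "tool_rot": TCP orientation; "wrist_force": force on the tool from outside, world axes, zero at the start; "moment": the same for the moment, N m; "gripper_width": opening from 0.0 (shut) to 1.0 (fully open).
Only numpy, scipy, OpenCV 4.12 (cv2) and the standard library are available. Lean on these libraries where they do the work, as an engineer would, in place of code of your own. Each camera call takes 0.05 s, during which the arm holds its last target.

## Task

Lift the loose red splash cover off the dial of the bottling stand and set it down gently, right way up, in the blue tray. Then turn the dial clockwise (seen from above) past its first two clicks to the third, marked by the red dot, so that the blue jaw closes up to the flask; the dial springs back if let go, so finish while still holding it there with the gripper. Leave the flasks, the strawberry punnet and the jar alone and upright.

Things in the scene. Friction and masses are not known exactly. Their poses are not given: they have to be found in the camera images.
- stand: Bottling stand, fixed: white box with aluminium top, 180 mm (its x) by 320 mm (its y), top 50 mm above the table. Origin under its centre, z up. Dial axis at local (0, -90) mm, flask nest (grey ring, 14 mm high) at local (0, +100) mm, sliding jaw between them (60 mm wide, reaching 73 mm above the top). At rest the jaw spans local y = 12 to 39 mm; at the third click it has moved 22 mm to +y and just touches the flask.
- dial_grip (a point): On the dial's axis, 30 mm above the stand's top (80 mm above the table); turns with the dial. The dial is a black disc 66 mm across and 8 mm high with an upright bar grip on it: 58 mm long (this frame's x), 14 mm thick (its y), from 8 to 44 mm above the stand's top. White stripe on its pointer end (-x of this frame). Hidden under the cover at first.
- dial (a joint): Dial angle in rad, 0 at rest (pointer at the black dot; bar's x then at +0.6 rad from the stand's x), growing clockwise seen from above. Clicks 1, 2 (yellow dots) and 3 (red dot) at 0.4, 0.8, 1.2; end stop at 1.26. A spring returns it to 0 from any angle: 0.07 N m at rest to 0.17 N m at the third click; each click ridge, at 0.2, 0.6 and 1.0, adds or takes up to about 0.05 N m as it is passed. The dial also drives the jaw.
- cover_centre (a point): Centre of the loose red cover, 45 mm above its lower rim. The cover is an upside-down cup, 86 mm across outside, 78 mm inside, 54 mm high, wall 4 mm, 140 g, standing loosely on the stand's top around the dial; a white bar handle stands on top, 90 mm high over all. Lift it at least 50 mm to clear the dial. z is up when it is the right way up.
- cover_handle (a point): Middle of the cover's white bar handle, 72 mm above the cover's lower rim: 52 mm long (this frame's x), 14 mm thick (its y), 36 mm tall, rising from the cover's flat top.
- tray_in (a point): Centre of the inner floor of the fixed blue tray, 5 mm above the table. Inside 150 by 150 mm, walls 5 mm thick, rim 25 mm above the table.
- flask_centre (a point): Middle of the flask standing in the stand's nest: 80 mm across, 174 mm tall (this point 87 mm above its foot), straw-coloured belly, dark red shoulder, black cap, 0.5 kg; its top is 224 mm above the table. It has 2.5 mm of play in the nest and may be nudged by the jaw.
- punnet_centre (a point): Bystander: green punnet of strawberries, 150 by 110 mm, about 60 mm high; point 25 mm above its underside.
- flask_b_centre (a point): Bystander: a second such flask, loose on the table, 80 mm across, 174 mm tall; point half-way up.
- jar_centre (a point): Bystander: jar with white cap, 70 mm across, 100 mm tall; point half-way up.
Not all that is in view belongs to the job. Of the things like the part that bears cover_centre, leave any that is pink; of the rest the larger one is meant.

How it is judged:
By the outcome, as a careful person would: the job done as asked, in the order asked, and still so for the second after the job is handed in, while the arm keeps its last pose, push and grip.
It also fails if it takes over 58 s, if anything falls off the work surface, if the arm or the gripper's body presses on something with over 40 N, if the wrist force passes 120 N, or if a joint passes its speed limit or range.

## Working session

There is one attempt and no reset: what is moved stays moved. The work goes in short steps, Python scripts to look and compute and a tool call to move; the robot and the scene stay as the last step left them, time stands still between calls to the robot, and variables do not carry over. Pictures are saved under pics/ and viewed, and the job is handed in when it is done.

Besides the shell and the picture viewer there is one more tool, called after "Emit:" as name([rows], argument=value, ...), one row to a line, values as JSON. send_rows: Moves the arm, as the interface text tells. Its arguments: {"type":"object","properties":{"commands":{"type":"array","items":{"type":"array","items":{"type":"array","items":{"type":"number"}}}},"newtons":{"type":"number"}},"required":["commands"]}

```bash
mkdir -p pics; ls
python3 - <<'E'
from rig import observe,get_image
import cv2,numpy as np
print(observe())
for n in ["side","top","wrist"]:
    d=get_image(n); cv2.imwrite(f"pics/{n}0.png",d["frame"])
    print(n,d["K"],d["k1"],d.get("cam_to_world",d.get("mount")))
E
```

```text
pics
{'time': 0.0, 'qpos': array([-1.28816287e+00,  2.17790188e-01,  1.61493797e+00,  1.52881009e-06,
        1.31128319e+00, -1.12203733e-01]), 'joint_velocities': array([ 0.00088479, -0.00182309, -0.00016351,  0.00239399,  0.00110466,
        0.00056781]), 'tau': array([-9.96068266e-04, -3.96849954e+01, -3.03853440e+01, -2.42328215e-04,
        9.75154981e-03,  6.44907999e-06]), 'tcp_pos': array([ 240.2084427 , -576.14157897,  240.94387888]), 'tool_rot': array([-1.20502111e-03,  9.80575480e-01,  1.96138385e-01, -1.02193722e-04]), 'wrist_force': array([ 0.62382505, -0.13570246, -0.558568  ]), 'moment': array([0.01136616, 0.01773959, 0.02104908]), 'gripper_width': 0.999646295660461}
side [[526.40679583   0.         278.86136692]
 [  0.         526.40679583 209.07478441]
 [  0.           0.           1.        ]] -0.18636449062940866 [[-8.68813094e-01 -3.72492796e-01  3.26209941e-01  1.90017964e+02]
 [-4.94903918e-01  6.73644620e-01 -5.48883447e-01  7.10767026e+02]
 [-1.52944419e-02 -6.38319703e-01 -7.69619410e-01  1.08918975e+03]
 [ 0.00000000e+00  0.00000000e+00  0.00000000e+00  1.0
[... 157 characters left out ...]
15211625 [[-4.80170667e-03 -9.95850313e-01  9.08795814e-02  5.18797128e+02]
 [-9.99957512e-01  5.49681724e-03  7.39995164e-03  8.98065859e+00]
 [-7.86879261e-03 -9.08401877e-02 -9.95834395e-01  1.02595426e+03]
 [ 0.00000000e+00  0.00000000e+00  0.00000000e+00  1.00000000e+00]]
wrist [[302.31346714   0.         280.25887122]
 [  0.         302.31346714 210.44737242]
 [  0.           0.           1.        ]] 0.020193786972695343 [[ 6.43112515e-04 -9.52474223e-01 -3.04618516e-01  7.69307889e+01]
 [ 9.99999647e-01  4.47553979e-04  7.11803938e-04  1.65677161e-01]
 [-5.41641675e-04 -3.04618866e-01  9.52474175e-01 -1.32210743e+02]
 [ 0.00000000e+00  0.00000000e+00  0.00000000e+00  1.00000000e+00]]
```

View pics/top0.png

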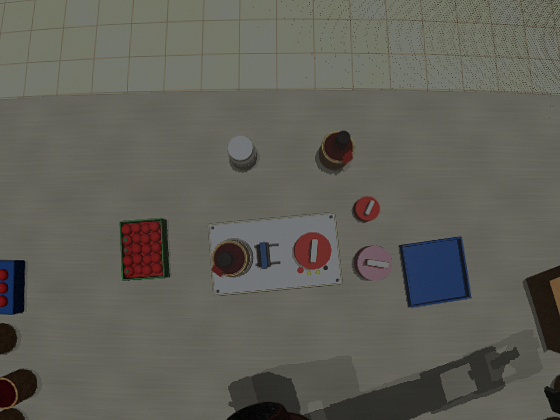

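View pics/side0.png

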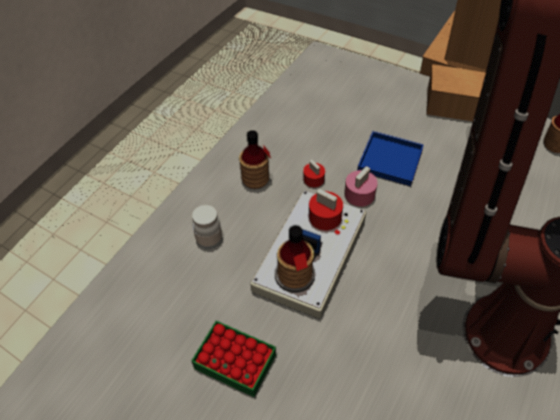

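View pics/wrist0.png

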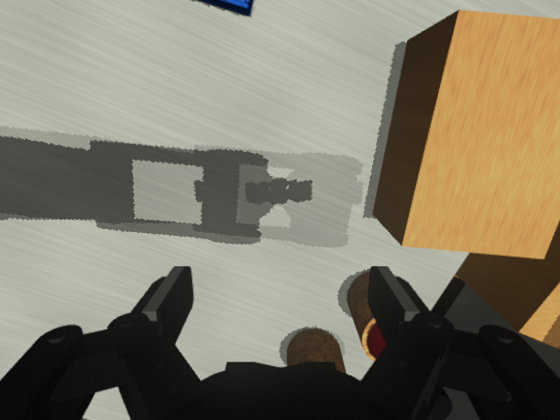

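The top view shows the real cover, which is red and on the stand, at about (312,250). The small red decoy is at (367,208), the pink one at (374,263), the tray at (435,271), the nest flask at (232,259) and the jaw at (264,254). Next I'll measure these.

```bash
cat > h.py <<'E'
import numpy as np,cv2
from scipy.spatial.transform import Rotation as R
from rig import observe,get_image
def ray(d,uv,T=None):
    T=d["cam_to_world"] if T is None else T
    x=cv2.undistortPoints(np.array(uv,float).reshape(-1,1,2),d["K"],np.array([d["k1"],0,0,0.]),)[:,0]
    v=np.c_[x,np.ones(len(x))]@T[:3,:3].T
    return T[:3,3],v
def onz(d,uv,z,T=None):
    o,v=ray(d,uv,T); return o+v*((z-o[2])/v[:,2])[:,None]
def wristT(s,d):
    w,x,y,z=s["tool_rot"]; T=np.eye(4); T[:3,:3]=R.from_quat([x,y,z,w]).as_matrix(); T[:3,3]=s["tcp_pos"]
    return T@d["mount"]
def project(d,P,T=None):
    T=d["cam_to_world"] if T is None else T
    p=(np.atleast_2d(P)-T[:3,3])@T[:3,:3]
    return cv2.projectPoints(p,np.zeros(3),np.zeros(3),d["K"],np.array([d["k1"],0,0,0.]))[0][:,0]
def biggest(m,near=None):
    c,_=cv2.findContours(m.astype(np.uint8),cv2.RETR_EXTERNAL,cv2.CHAIN_APPROX_NONE)
    if near is not None: c=[q for q in c if cv2.pointPolygonTest(q,near,True)>-6]
    return max(c,key=cv2.contourArea)
E
python3 - <<'E'
from h import *
d=get_image("top");f=d["frame"];hsv=cv2.cvtColor(f,cv2.COLOR_BGR2HSV)
cv2.imwrite("pics/topcrop.png",cv2.resize(f[190:320,190:480],None,fx=2.7,fy=2.7,interpolation=cv2.INTER_CUBIC))
H,S,V=[hsv[...,i].astype(int) for i in range(3)]
print(hsv[225,280],hsv[340,150],hsv[235,312],hsv[250,313],hsv[270,435],hsv[200,300])
# tray
m=(abs(H-112)<12)&(S>150)
c=biggest(m,(435,270));
box=cv2.boxPoints(cv2.minAreaRect(c)); P=onz(d,box,25);print("tray",box.tolist(),P.round(1).tolist(),P.mean(0),np.linalg.norm(np.diff(P,axis=0),axis=1))
m=((H<8)|(H>172))&(S>170)&(V>90)
m=cv2.morphologyEx(m.astype(np.uint8),cv2.MORPH_CLOSE,np.ones((3,3)))
c=biggest(m,(300,250)); P=onz(d,c[:,0],104)[:,:2]; (x,y),r=cv2.minEnclosingCircle(P.astype(np.float32)); print("cover",x,y,r,cv2.boundingRect(c))
E
```

```text
[102  11 120] [ 30  23 100] [  1 164 106] [108  11 119] [109 168  91] [ 27  22 104]
tray [[401.189208984375, 245.13516235351562], [459.729736328125, 235.37838745117188], [470.0540771484375, 297.3243103027344], [411.5135498046875, 307.0810852050781]] [[526.1, -296.7, 25.0], [549.4, -451.3, 25.0], [391.0, -473.6, 25.0], [370.0, -319.7, 25.0]] [ 459.11589592 -385.32501276   25.        ] [156.34441028 159.94843489 155.35580573]Traceback (most recent call last):
  File "<stdin>", line 12, in <module>
  File "h.py", line 21, in biggest
    return max(c,key=cv2.contourArea)
ValueError: max() iterable argument is empty
```

View pics/topcrop.png

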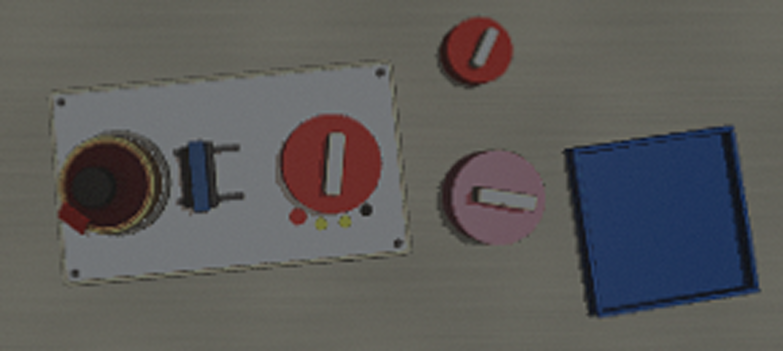

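Run:
```python
from h import *
d=get_image("top");f=d["frame"];hsv=cv2.cvtColor(f,cv2.COLOR_BGR2HSV)
H,S,V=[hsv[...,i].astype(int) for i in range(3)]
m=((H<8)|(H>172))&(S>120)&(V>60)
c=biggest(cv2.morphologyEx(m.astype(np.uint8),cv2.MORPH_OPEN,np.ones((3,3))),(300,250)); 
P=onz(d,c[:,0],104)[:,:2]; (x,y),r=cv2.minEnclosingCircle(P.astype(np.float32)); print("cover",x,y,r,cv2.boundingRect(c), cv2.fitEllipse(P.astype(np.float32)))
hm=np.zeros(m.shape,np.uint8);cv2.drawContours(hm,[cv2.convexHull(c)],-1,1,-1);hm=cv2.erode(hm,np.ones((5,5)))
w=(hm>0)&(S<70)&(V>70); c2=biggest(w)
P=onz(d,c2[:,0],140)[:,:2].astype(np.float32); print("handle",cv2.minAreaRect(P),cv2.boxPoints(cv2.minAreaRect(P)),cv2.contourArea(c2))
# stand
w=(H>90)&(H<130)&(S<40)&(V>80)
c=biggest(cv2.morphologyEx(w.astype(np.uint8),cv2.MORPH_CLOSE,np.ones((3,3))),(280,225));P=onz(d,c[:,0],50)[:,:2].astype(np.float32)
r=cv2.minAreaRect(P);print("stand",r,cv2.boxPoints(r))
# marks from crop (scale 2.7, offset 190,190)
cr=np.array([[61,102],[380,72],[399,243],[75,273],[297,216],[366,210],[320,224],[345,221]])/2.7+190-0.3
Q=onz(d,cr,50)[:,:2];print(Q.round(1), Q[:4].mean(0))
o=(Q[0]-Q[1]+Q[3]-Q[2]);a=np.arctan2(o[1],o[0]);print("stand y dir deg",np.degrees(a))
```

```text
cover 515.4464111328125 -64.4063949584961 42.426151275634766 (295, 233, 36, 36) ((515.3056030273438, -64.4176025390625), (81.34371185302734, 82.99332427978516), 176.47518920898438)
handle ((516.1056518554688, -64.35174560546875), (12.49059009552002, 49.71453857421875), 84.17860412597656) [[490.74313  -68.04362 ]
 [540.2013   -73.08605 ]
 [541.46814  -60.659874]
 [492.01     -55.61744 ]] 102.0
stand ((507.98101806640625, 24.89886474609375), (167.63949584960938, 306.986083984375), 5.053112506866455) [[ 410.9675   170.41258]
 [ 438.00656 -135.38039]
 [ 604.9945  -120.61485]
 [ 577.95544  185.17812]]
[[ 572.4  177.8]
 [ 598.3 -114.4]
 [ 443.  -129.4]
 [ 417.2  164.1]
 [ 468.   -37.2]
 [ 473.   -99.8]
 [ 460.7  -58. ]
 [ 463.2  -80.6]] [507.7125099   24.53241989]
stand y dir deg 95.05418348549658
```

Stand yaw is about 5.05° with its origin at (508, 24.7). That puts the dial axis at (515.9, -65.0), and the cover measures (515.4, -64.4), so they agree. The handle's x lies at about -5.8°. I'll move above the cover.

Emit:
send_rows([
  [[0.015,-0.012,0,0,0,0,1],[0.03,-0.024,0,0,0,0,1],[0.035,-0.028,0,0,0,0,1],[0.035,-0.028,0,0,0,0,1],[0.035,-0.028,0,0,0,0,1],[0.035,-0.028,0,0,0,0,1],[0.035,-0.028,0,0,0,0,1],[0.035,-0.028,0,0,0,0,1],[0.035,-0.028,0,0,0,0,1],[0.035,-0.028,0,0,0,0,1]],
])

```text
time: 1.25
tcp_pos: [440.7, -209.2, 242.5]
tool_rot: [-0.0, 0.981, 0.196, 0.0]
wrist_force: [0.9, -0.2, 0.2]
gripper_width: 1.006
```

Emit:
send_rows([
  [[0.035,-0.028,0,0,0,0,1],[0.035,-0.028,0,0,0,0,1],[0.03,-0.026,0,0,0,0,1],[0.016,-0.014,0,0,0,0,1],[0,0,0,0,0,7.1,0.8],[0,0,0,0,0,7.1,0.8],[0,0,0,0,0,7.1,0.8],[0,0,0,0,0,7.1,0.8],[0,0,0,0,0,0,0.8],[0,0,0,0,0,0,0.8]],
])

```text
time: 2.25
tcp_pos: [510.2, -78.0, 242.2]
tool_rot: [-0.0, 0.999, -0.049, -0.0]
wrist_force: [0.0, 0.2, -0.3]
gripper_width: 0.8
```

```bash
cat >> h.py <<'E'
def delta(target,yaw=None):
    s=observe();w,x,y,z=s["tool_rot"];M=R.from_quat([x,y,z,w]).as_matrix()
    print("t",round(s["time"],2),"tcp",s["tcp_pos"].round(1),"yaw",np.degrees(np.arctan2(M[1,0],M[0,0])).round(2),"tilt z",M[:,2].round(4),"F",s["wrist_force"].round(1),"grip",round(s["gripper_width"],3),"q6",s["qpos"][5].round(2))
    if target is not None: print("tool delta mm",(M.T@(np.array(target)-s["tcp_pos"])).round(1), "rz", None if yaw is None else (np.degrees(np.arctan2(M[1,0],M[0,0]))-yaw).round(2))
    return s
E
python3 - <<'E'
from h import *
s=delta([515.6,-64.6,119],-5.8)
d=get_image("wrist");cv2.imwrite("pics/w1.png",d["frame"])
T=wristT(s,d);print(project(d,[[516,-64.5,140],[515.6,-64.6,104]],T))
E
```

```text
t 2.25 tcp [510.2 -78.  242.2] yaw -5.6 tilt z [-2.e-04  3.e-04 -1.e+00] F [ 0.   0.2 -0.3] grip 0.8 q6 1.38
tool delta mm [  4.1 -13.9 123.3] rz 0.2
[[262.01573581 207.76213306]
 [264.38358815 196.64910277]]
```

View pics/w1.png

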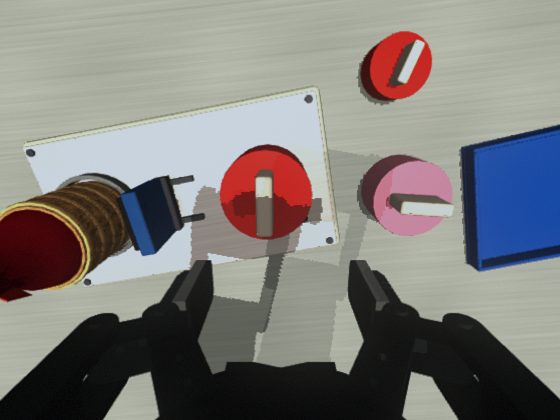

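The wrist view shows the handle at columns 256–271, within about 1 mm of my estimate of (516, -65). Now descending.

Emit:
send_rows([
  [[0.004,-0.0133,0,0,0,0.2,0.8],[0,0,0.02,0,0,0,0.8],[0,0,0.025,0,0,0,0.8],[0,0,0.025,0,0,0,0.8],[0,0,0.02,0,0,0,0.8],[0,0,0.015,0,0,0,0.8],[0,0,0.01,0,0,0,0.8],[0,0,0.007,0,0,0,0.8],[0,0,0,0,0,0,0.8]],
])

```text
time: 3.2
tcp_pos: [515.6, -65.8, 119.7]
tool_rot: [-0.0, 0.999, -0.052, -0.001]
wrist_force: [0.2, 0.2, -0.1]
gripper_width: 0.799
```

Run:
```python
from h import *
s=delta([515.6,-65.0,119],-5.8)
d=get_image("wrist");cv2.imwrite("pics/w2.png",d["frame"])
```

```text
t 3.2 tcp [515.6 -65.8 119.7] yaw -5.97 tilt z [-1.1e-03  3.0e-04 -1.0e+00] F [ 0.2  0.2 -0.1] grip 0.799 q6 1.41
tool delta mm [-0.  -0.8  0.7] rz -0.17
```

View pics/w2.png

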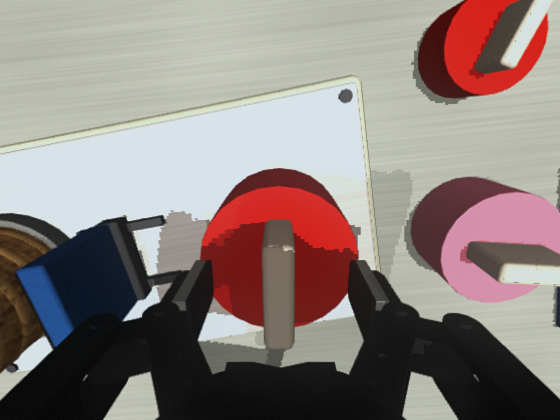

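The handle (columns 263–295) sits midway between the fingers. Closing now.

Emit:
send_rows([
  [[0,0,0,0,0,0,0.4],[0,0,0,0,0,0,0.25],[0,0,0,0,0,0,0.1],[0,0,0,0,0,0,0.0],[0,0,0,0,0,0,0],[0,0,0,0,0,0,0],[0,0,0,0,0,0,0]],
], newtons=45)

```text
time: 3.95
tcp_pos: [516.2, -65.9, 120.7]
tool_rot: [-0.0, 0.999, -0.052, 0.0]
wrist_force: [1.0, 0.5, 3.3]
gripper_width: 0.159
```

Emit:
send_rows([
  [[0,0,-0.005,0,0,0,0],[0,0,-0.01,0,0,0,0],[0,0,-0.015,0,0,0,0],[0,0,-0.02,0,0,0,0],[0,0,-0.02,0,0,0,0],[0,0,-0.015,0,0,0,0],[0,0,-0.01,0,0,0,0],[0,0,-0.005,0,0,0,0],[0,0,0,0,0,0,0]],
])

```text
time: 4.85
tcp_pos: [516.2, -65.9, 221.0]
tool_rot: [0.0, 0.999, -0.052, 0.001]
wrist_force: [-0.7, -0.1, -0.8]
gripper_width: 0.152
```

Run:
```python
from h import *
s=delta([459,-385.5,220])
d=get_image("wrist");cv2.imwrite("pics/w3.png",d["frame"])
cv2.imwrite("pics/s3.png",get_image("side")["frame"])
```

```text
t 4.85 tcp [516.2 -65.9 221. ] yaw -5.98 tilt z [ 1.2e-03 -3.0e-04 -1.0e+00] F [-0.7 -0.1 -0.8] grip 0.152 q6 1.41
tool delta mm [-23.6 323.8   1. ] rz None
```

View pics/w3.png

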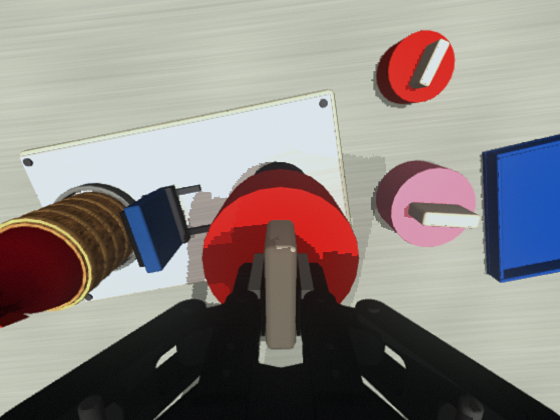

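View pics/s3.png

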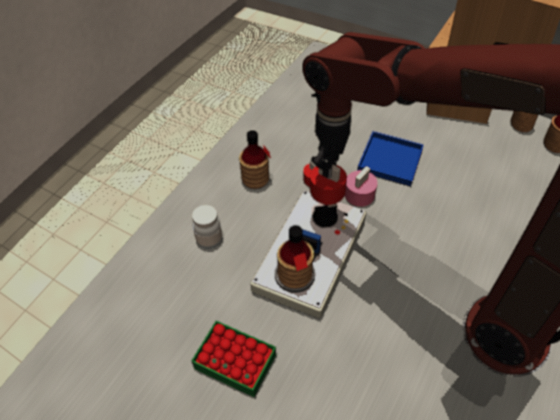

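The cover is held level and clear, with the black dial visible below it. Next, to the tray.

Emit:
send_rows([
  [[-0.001,0.014,0,0,0,0,0],[-0.002,0.03,0,0,0,0,0],[-0.003,0.04,0,0,0,0,0],[-0.003,0.04,0,0,0,0,0],[-0.003,0.04,0,0,0,0,0],[-0.003,0.04,0,0,0,0,0],[-0.003,0.04,0,0,0,0,0],[-0.003,0.04,0,0,0,0,0],[-0.002,0.028,0,0,0,0,0],[-0.001,0.012,0,0,0,0,0]],
])

```text
time: 5.95
tcp_pos: [456.5, -388.7, 219.3]
tool_rot: [-0.0, 0.999, -0.054, -0.001]
wrist_force: [0.3, 0.2, -0.8]
gripper_width: 0.156
```

Emit:
send_rows([
  [[0,0,0.01,0,0,0,0],[0,0,0.02,0,0,0,0],[0,0,0.025,0,0,0,0],[0,0,0.025,0,0,0,0],[0,0,0.02,0,0,0,0],[0,0,0.01,0,0,0,0],[0,0,0,0,0,0,0]],
])

```text
time: 6.65
tcp_pos: [457.2, -382.9, 107.6]
tool_rot: [-0.002, 0.999, -0.051, -0.002]
wrist_force: [0.4, 0.9, -0.7]
gripper_width: 0.158
```

Run:
```python
from h import *
s=delta([459,-385.5,76])
d=get_image("wrist");cv2.imwrite("pics/w4.png",d["frame"])
cv2.imwrite("pics/s4.png",cv2.resize(get_image("side")["frame"][80:260,250:490],None,fx=3,fy=3))
```

```text
t 6.65 tcp [ 457.2 -382.9  107.6] yaw -5.9 tilt z [-0.0036  0.0044 -1.    ] F [ 0.4  0.9 -0.7] grip 0.158 q6 0.86
tool delta mm [ 2.2  2.6 31.6] rz None
```

View pics/w4.png

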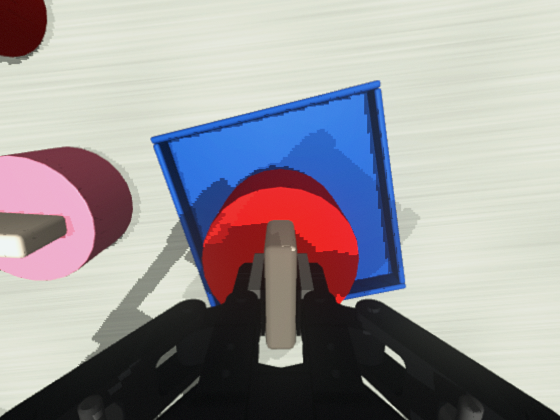

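View pics/s4.png

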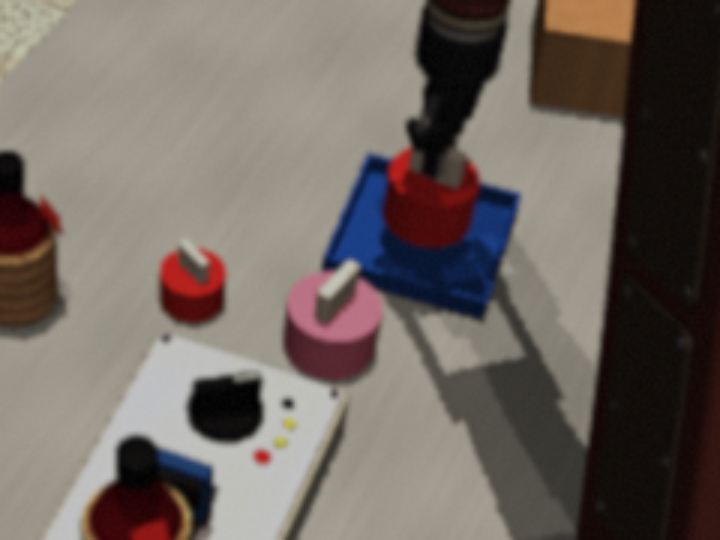

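Emit:
send_rows([
  [[0.002,0.002,0.008,0,0,0,0],[0,0,0.009,0,0,0,0],[0,0,0.006,0,0,0,0],[0,0,0.003,0,0,0,0],[0,0,0.002,0,0,0,0],[0,0,0,0,0,0,0],[0,0,0,0,0,0,0]],
])

```text
time: 7.45
tcp_pos: [460.1, -387.9, 82.4]
tool_rot: [0.0, 0.999, -0.052, 0.0]
wrist_force: [-0.3, -0.6, -1.3]
gripper_width: 0.15
```

Emit:
send_rows([
  [[0,0,0.001,0,0,0,0],[0,0,0.001,0,0,0,0],[0,0,0,0,0,0,0]],
])

```text
time: 7.75
tcp_pos: [460.0, -387.8, 80.3]
tool_rot: [-0.0, 0.999, -0.052, -0.0]
wrist_force: [0.7, -0.6, -1.2]
gripper_width: 0.157
```

Emit:
send_rows([
  [[0,0,0.001,0,0,0,0],[0,0,0.001,0,0,0,0],[0,0,0.001,0,0,0,0],[0,0,0,0,0,0,0]],
])

```text
time: 8.15
tcp_pos: [459.9, -387.6, 77.0]
tool_rot: [-0.0, 0.999, -0.052, -0.0]
wrist_force: [-0.8, -0.5, -1.4]
gripper_width: 0.155
```

Emit:
send_rows([
  [[0,0,0.0005,0,0,0,0],[0,0,0.0005,0,0,0,0],[0,0,0,0,0,0,0]],
])

```text
time: 8.45
tcp_pos: [460.0, -387.8, 76.2]
tool_rot: [-0.0, 0.999, -0.052, -0.0]
wrist_force: [0.3, 0.2, -1.2]
gripper_width: 0.16
```

Emit:
send_rows([
  [[0,0,0.0005,0,0,0,0],[0,0,0.0005,0,0,0,0],[0,0,0,0,0,0,0]],
])

```text
time: 8.75
tcp_pos: [460.1, -387.9, 75.8]
tool_rot: [0.0, 0.999, -0.052, 0.0]
wrist_force: [-1.4, 0.3, 2.6]
gripper_width: 0.152
```

Contact: Fz went from -1.2 to +2.6 at z = 75.8, against 75.5 expected. I'll release gently and retreat.

Emit:
send_rows([
  [[0,0,0,0,0,0,0.2],[0,0,0,0,0,0,0.3],[0,0,0,0,0,0,0.45],[0,0,0,0,0,0,0.6],[0,0,0,0,0,0,0.6],[0,0,-0.01,0,0,0,0.6],[0,0,-0.02,0,0,0,0.6],[0,0,-0.04,0,0,0,0.6],[0,0,-0.04,0,0,0,0.6],[0,0,-0.035,0,0,0,0.6]],
])

```text
time: 9.75
tcp_pos: [460.4, -388.1, 223.3]
tool_rot: [0.001, 0.999, -0.052, 0.001]
wrist_force: [-0.2, -0.1, -0.9]
gripper_width: 0.595
```

Run:
```python
from h import *
s=delta([515.9,-65,222],39.4)
d=get_image("wrist");cv2.imwrite("pics/w5.png",d["frame"])
d=get_image("top");f=d["frame"];cv2.imwrite("pics/t5.png",cv2.resize(f[190:320,190:480],None,fx=2.7,fy=2.7,interpolation=cv2.INTER_CUBIC))
cv2.imwrite("pics/s5.png",cv2.resize(get_image("side")["frame"][80:260,250:490],None,fx=3,fy=3))
```

```text
t 9.75 tcp [ 460.4 -388.1  223.3] yaw -5.98 tilt z [ 0.0015 -0.0016 -1.    ] F [-0.2 -0.1 -0.9] grip 0.595 q6 0.86
tool delta mm [  21.6 -327.1    0.9] rz -45.38
```

View pics/w5.png

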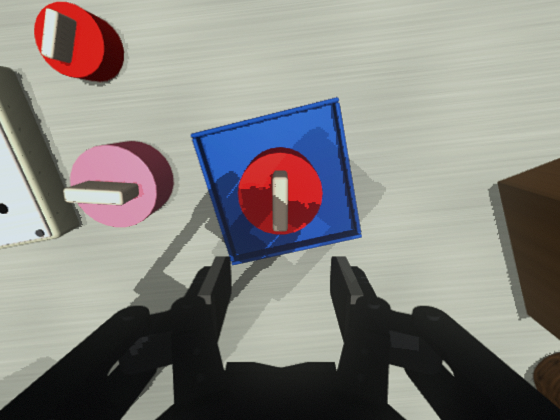

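View pics/t5.png

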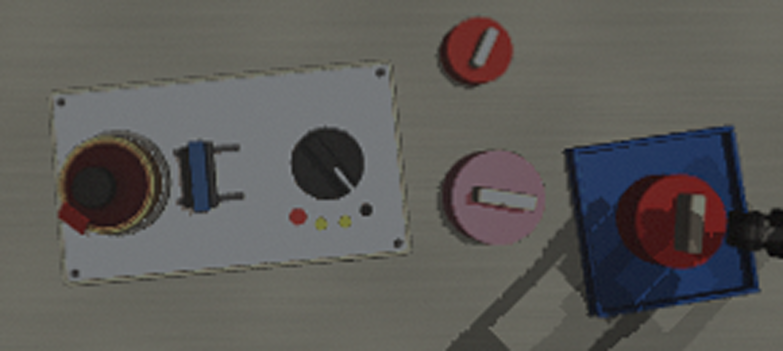

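The cover sits upright in the tray. The dial's stripe points at the black dot as expected. Moving back to the dial.

Emit:
send_rows([
  [[0.001,-0.014,0,0,0,0,0.6],[0.002,-0.03,0,0,0,0,0.6],[0.003,-0.04,0,0,0,0,0.6],[0.003,-0.04,0,0,0,0,0.6],[0.003,-0.04,0,0,0,0,0.6],[0.003,-0.04,0,0,0,0,0.6],[0.003,-0.04,0,0,0,0,0.6],[0.002,-0.04,0,0,0,0,0.6],[0.001,-0.03,0,0,0,0,0.6],[0.001,-0.013,0,0,0,0,0.6]],
])

```text
time: 10.9
tcp_pos: [514.1, -61.1, 217.9]
tool_rot: [-0.001, 0.999, -0.051, -0.002]
wrist_force: [-1.1, 0.7, 0.1]
gripper_width: 0.6
```

Emit:
send_rows([
  [[0,0,0,0,0,-6,0.6],[0,0,0,0,0,-8,0.6],[0,0,0,0,0,-8,0.6],[0,0,0,0,0,-8,0.6],[0,0,0,0,0,-8,0.6],[0,0,0,0,0,-7.4,0.6],[0,0,0,0,0,0,0.6],[0,0,0,0,0,0,0.6]],
])

```text
time: 11.7
tcp_pos: [515.2, -64.8, 219.2]
tool_rot: [-0.001, 0.942, 0.336, -0.001]
wrist_force: [0.3, 0.5, 1.4]
gripper_width: 0.599
```

Run:
```python
from h import *
s=delta([515.9,-65,74],39.4)
d=get_image("wrist");cv2.imwrite("pics/w6.png",d["frame"])
T=wristT(s,d);a=np.radians(39.4);u=np.array([np.cos(a),np.sin(a),0]);c=np.array([515.9,-65,94])
print(project(d,[c-29*u,c,c+29*u],T))
```

```text
t 11.7 tcp [515.2 -64.8 219.2] yaw 39.25 tilt z [-2.2e-03  5.0e-04 -1.0e+00] F [0.3 0.5 1.4] grip 0.599 q6 0.63
tool delta mm [  0.6   0.9 145.2] rz -0.15
[[281.21242464 234.27920107]
 [281.17997899 203.96553004]
 [281.14571973 171.56842608]]
```

View pics/w6.png

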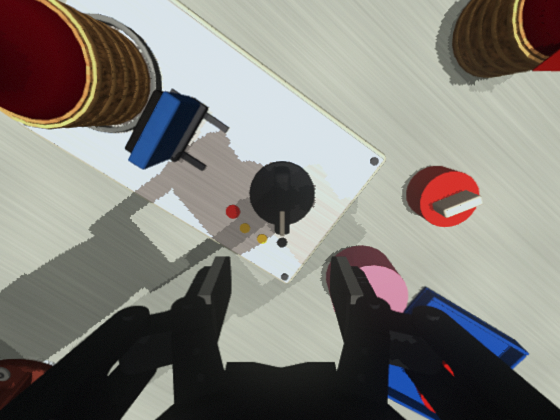

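Emit:
send_rows([
  [[0.0006,0.0009,0.015,0,0,0,0.6],[0,0,0.025,0,0,0,0.6],[0,0,0.03,0,0,0,0.6],[0,0,0.03,0,0,0,0.6],[0,0,0.02,0,0,0,0.6],[0,0,0.015,0,0,0,0.6],[0,0,0.007,0,0,0,0.6],[0,0,0.003,0,0,0,0.6],[0,0,0,0,0,0,0.6],[0,0,0,0,0,0,0.6]],
])

```text
time: 12.75
tcp_pos: [517.8, -65.4, 76.1]
tool_rot: [0.001, 0.941, 0.337, 0.001]
wrist_force: [0.7, 0.1, 0.1]
gripper_width: 0.598
```

Run:
```python
from h import *
s=delta([515.9,-65,74],39.4)
d=get_image("wrist");cv2.imwrite("pics/w7.png",d["frame"])
```

```text
t 12.75 tcp [517.8 -65.4  76.1] yaw 39.41 tilt z [ 1.7e-03 -5.0e-04 -1.0e+00] F [0.7 0.1 0.1] grip 0.598 q6 0.62
tool delta mm [-1.2 -1.5  2.1] rz 0.01
```

View pics/w7.png

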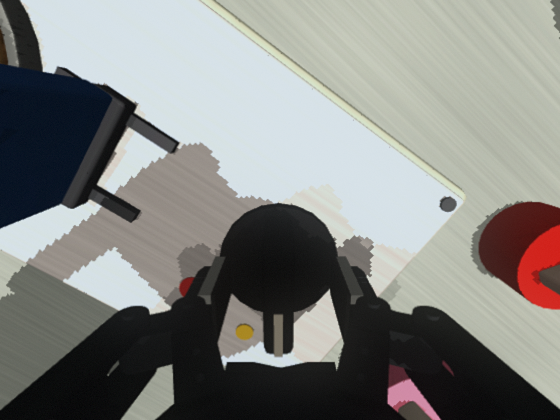

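The bar (column 279) is centred between the fingers. Small trim, then a firm grip.

Emit:
send_rows([
  [[-0.001,-0.001,0.001,0,0,0,0.6],[0,0,0,0,0,0,0.4],[0,0,0,0,0,0,0.2],[0,0,0,0,0,0,0],[0,0,0,0,0,0,0],[0,0,0,0,0,0,0],[0,0,0,0,0,0,0]],
], newtons=90)

```text
time: 13.5
tcp_pos: [516.0, -65.4, 74.8]
tool_rot: [0.0, 0.941, 0.337, 0.0]
wrist_force: [-0.7, -2.0, 3.7]
gripper_width: 0.148
```

Run:
```python
from h import *
s=delta([515.9,-65,74],39.4);print(s["moment"])
```

```text
t 13.5 tcp [516.  -65.4  74.8] yaw 39.42 tilt z [ 8.e-04 -6.e-04 -1.e+00] F [-0.7 -2.   3.7] grip 0.148 q6 0.62
tool delta mm [ 0.1 -0.4  0.8] rz 0.02
[-0.24494221  0.19267373 -0.06812032]
```

Emit:
send_rows([
  [[0,0,0,0,0,2,0],[0,0,0,0,0,3.5,0],[0,0,0,0,0,3.5,0],[0,0,0,0,0,3.5,0],[0,0,0,0,0,3.5,0],[0,0,0,0,0,3.5,0],[0,0,0,0,0,3.5,0],[0,0,0,0,0,3.5,0],[0,0,0,0,0,3.5,0],[0,0,0,0,0,0,0]],
])

```text
time: 14.5
tcp_pos: [515.9, -65.1, 74.8]
tool_rot: [0.0, 0.997, 0.082, 0.0]
wrist_force: [-1.0, -0.5, 4.8]
gripper_width: 0.144
```

Run:
```python
from h import *
s=delta([515.9,-65,74],-29.3);print(s["moment"])
d=get_image("wrist");cv2.imwrite("pics/w8.png",d["frame"])
```

```text
t 14.5 tcp [515.9 -65.1  74.8] yaw 9.45 tilt z [ 4.e-04 -1.e-04 -1.e+00] F [-1.  -0.5  4.8] grip 0.144 q6 1.15
tool delta mm [ 0.  -0.1  0.8] rz 38.75
[0.02763557 0.16568937 0.05261409]
```

View pics/w8.png

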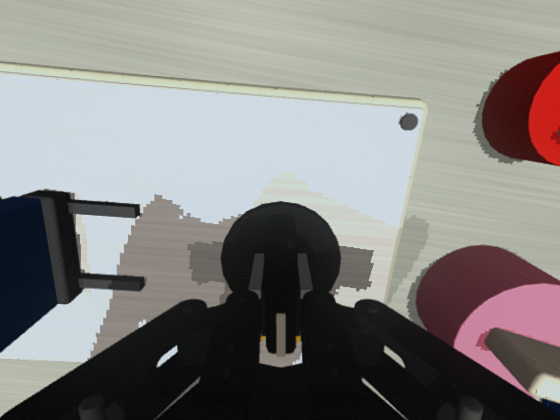

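The dial turns with the gripper and the stripe stays at column 280. About 38.7° remain.

Emit:
send_rows([
  [[0,0,0,0,0,3.5,0],[0,0,0,0,0,4,0],[0,0,0,0,0,4,0],[0,0,0,0,0,4,0],[0,0,0,0,0,4,0],[0,0,0,0,0,4,0],[0,0,0,0,0,4,0],[0,0,0,0,0,4,0],[0,0,0,0,0,4,0],[0,0,0,0,0,2.5,0]],
])

```text
time: 15.55
tcp_pos: [516.0, -64.7, 74.8]
tool_rot: [-0.0, 0.969, -0.247, 0.0]
wrist_force: [-1.3, 0.7, 5.2]
gripper_width: 0.15
```

Emit:
send_rows([
  [[0,0,0,0,0,0.7,0],[0,0,0,0,0,0,0],[0,0,0,0,0,0,0]],
])

```text
time: 15.85
tcp_pos: [516.0, -64.7, 74.8]
tool_rot: [-0.0, 0.968, -0.252, 0.0]
wrist_force: [0.1, -0.1, 5.4]
gripper_width: 0.15
```

Run:
```python
from h import *
s=delta([515.9,-65,74],-29.3);print(s["moment"])
d=get_image("wrist");cv2.imwrite("pics/w9.png",d["frame"])
d=get_image("top");f=d["frame"];cv2.imwrite("pics/t9.png",cv2.resize(f[190:320,190:480],None,fx=2.7,fy=2.7,interpolation=cv2.INTER_CUBIC))
d=get_image("side");cv2.imwrite("pics/s9.png",cv2.resize(d["frame"][110:400,180:440],None,fx=2,fy=2,interpolation=cv2.INTER_CUBIC))
```

```text
t 15.85 tcp [516.  -64.7  74.8] yaw -29.17 tilt z [ 7.e-04  6.e-04 -1.e+00] F [ 0.1 -0.1  5.4] grip 0.15 q6 1.82
tool delta mm [0.1 0.3 0.8] rz 0.13
[0.18758636 0.06480695 0.17353461]
```

View pics/w9.png

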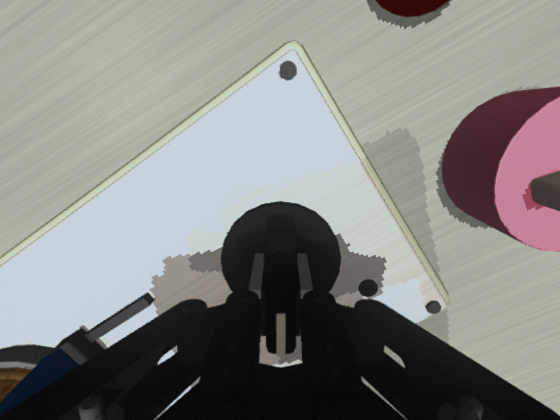

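View pics/t9.png

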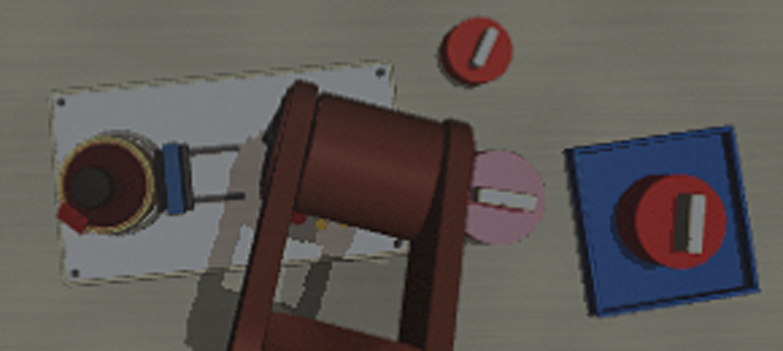

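View pics/s9.png

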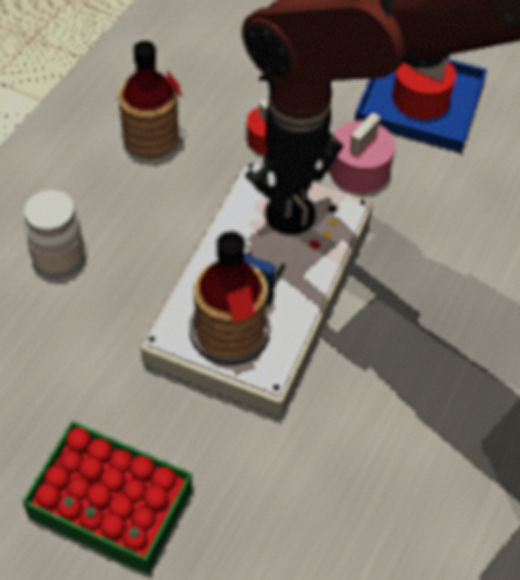

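Turned 68.6° (1.197 rad). The moment is 0.174 N m, which matches the third click, and the jaw has moved about 22 mm. I'll add a slight margin well short of the end stop, then check that it is steady.

Emit:
send_rows([
  [[0,0,0,0,0,0.6,0],[0,0,0,0,0,0,0],[0,0,0,0,0,0,0],[0,0,0,0,0,0,0],[0,0,0,0,0,0,0]],
])

```text
time: 16.5
tcp_pos: [516.0, -64.6, 74.8]
tool_rot: [-0.0, 0.966, -0.257, 0.0]
wrist_force: [-0.4, 0.9, 5.4]
gripper_width: 0.147
```

Run:
```python
from h import *
s=delta([515.9,-65,74],-29.3);print(s["moment"])
d=get_image("wrist");cv2.imwrite("pics/w10.png",d["frame"])
```

```text
t 16.5 tcp [516.  -64.6  74.8] yaw -29.77 tilt z [ 7.e-04  6.e-04 -1.e+00] F [-0.4  0.9  5.4] grip 0.147 q6 1.83
tool delta mm [0.1 0.4 0.8] rz -0.47
[0.11907676 0.14854817 0.26715581]
```

View pics/w10.png

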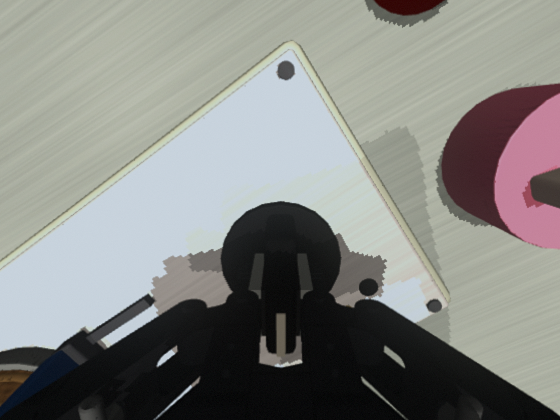

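```bash
python3 -c "
from rig import close_job
print(close_job())"
```

```text
the job is handed in; nothing more can be done
None
```

I set the red splash cover upright in the blue tray. I then gripped the dial and turned it clockwise to the third click, and the gripper was still holding it there when I handed the job in at about 16.5 s.

**Cover:** I lifted the larger red cover about 100 mm off the dial. It was lowered in 0.5 mm steps until it touched, with only a few newtons of contact force. The later pictures show it standing right way up inside the tray.

**Dial:** The gripper turned 69.2°, or 1.208 rad, against 1.2 for the third click and 1.26 for the end stop. The white stripe on the bar stayed in line with the fingers throughout, so I saw no slip.

**Jaw and bystanders:** At 1.197 rad the top view showed the jaw had moved about 22 mm, up to the flask. Both flasks, the punnet, the jar and the two decoy covers looked untouched and upright.

**Open points:**
- **Last 0.6° of turn:** This raised the twisting moment from 0.17 to 0.27 N m. That is above the 0.17 given for the spring, probably from the jaw resting against the flask.
- **Camera coverage:** I took no top or side picture after that last small turn, only the wrist view. The arm hides the dial's pointer and dots from above, so the angle comes from the wrist's rotation and the jaw's travel.

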